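Fit the adjustable spanner to the water filter's nut and tighten it

TASK

Two water filter housings stand on the kitchen table, each with an adjustable spanner sitting loosely round the brass hexagon nut on its top. On the wide housing, roll the spanner's knurled worm wheel clockwise until the jaws just fit the nut, then swing the spanner's handle to tighten the nut by about an eighth of a turn (45 degrees) clockwise seen from above, and let go. Leave the spanner on the slim housing alone.

Things in the scene. Friction and masses are not known exactly. Their poses are not given: they have to be found in the camera images.
- wide: Fixed white filter housing, cylinder 112 mm in diameter, grey ribbed cap (top at 100 mm), round steel foot flange (148 mm). Origin: on the table, on the vertical axis of the nut. Its flat steel spanner (12 mm thick, underside 119, top 131 mm up) swivels level about that axis: head 44 mm long, 96 mm wide, then handle bar 18 mm wide ending 178 mm from the axis in a 24 mm round.
- wide_worm_top (a point): Centre of the top of the spanner's worm wheel: dark knurled upright cylinder, diameter 33 mm, 30 mm tall (131 to 161 mm above the table) standing on the spanner's head, 55 mm from the nut's axis. Stiff (0.15 N m), stays where left; pinch it and turn about its vertical axis. Site fixed to the spanner: x from handle to nut, z up.
- wide_worm (a joint): Angle of that wheel (rad): 0 when the jaws just fit the nut, positive with jaws open; starts between 0.5 and 1.1. Clockwise seen from above lowers it. Each of the two jaws moves 8 mm per rad. At about 0 the jaws meet the nut and the wheel stops; above about 0.3 they slip round the nut.
- wide_handle (a point): Point on the spanner's handle, mid-thickness (125 mm above the table), 145 mm from the nut's axis, 90 mm from the wheel's axis, on the line from nut through wheel. x to the nut, z up. At first the handle points roughly at the robot; swung clockwise it goes to the robot's left (+y). With jaws fitted it takes about 0.15 N m (1 to 2 N here); no stop near the target.
- wide_nut (a joint): Angle of the wide housing's nut (rad): 0 at the start, growing clockwise seen from above (tightening). Brass hexagon 36 mm across flats, top 133 mm above the table. Stays where it is left.
- slim_handle (a point): The same handle point on the spanner of the slim housing (fixed white cylinder 64 mm in diameter; nut, spanner and heights as on the wide one): leave it alone. The two housings swap places from start to start.

How it is judged:
By the outcome, as a careful person would: the job done as asked, in the order asked, and still so for the second after the job is handed in, with the robot touching nothing.
It also fails if it takes over 56 s, if anything falls off the work surface, if the arm or the gripper's body presses on something with over 40 N, if the wrist force passes 120 N, or if a joint passes its speed limit or range.

ROBOT

A 6-joint arm with a two-finger parallel gripper is mounted at the origin on a cart in front of the work surface, level with it; the furniture and walls round the work are solid. World frame = base frame: x ahead of the robot, y to its left, z up, the work surface at z = 0. Lengths are in mm, angles in rad, forces in N, time in s.
With the tool pointing down it reaches from about 350 to 950 mm from the base axis. Payload 17.4 kg.
Tool frame: the origin (TCP) lies at the very end of the fingers, on their centre line; the grasp point (between the pads) lies 19 mm behind it; z points along the fingers, y is the line along which they close (so a half turn about z gives the same grasp; the last joint's range is limited). The gripper opens to 93 mm and grips with 3 to 60 N. Pads are 15 mm wide; open, the fingers measure 128 mm over their backs; the gripper's body (75 mm by 188 mm) begins 65 mm behind the grasp point.
Start: joints at [1.145, 0.116, 1.442, -0, 1.584, -0.038], TCP at [255.261, 624.879, 218.646] pointing down, gripper open.
Joint ranges: [-2.83, 2.83], [-0.83, 2.19], [0.07, 2.5], [-1.14, 4.28], [0.01, 3], [-2.97, 2.97]. Speed limits (rad/s): [1.89, 1.89, 2.22, 3.14, 3.14, 3.14].

INTERFACE

Orientations are given as a unit quaternion [x, y, z, w].
In Python, from plant import * gives the robot as it stands.
- The arm moves only by the tool arm_command, never from a script. Its argument "plan" is text: rows parted by semicolons, each of 7 numbers parted by spaces: the turn, a rotation vector about the tool's x, y, z in units of 45 degrees (1.0 is 45 degrees), then the shift along the tool's x, y, z in units of 0.3 m (1.0 is 0.3 m), then the closure, from 0 (fully open) to 1 (shut). In form: rx ry rz dx dy dz gripper; .... A call has 1 to 12 rows; each row is the pose to reach, as a shift and turn from the pose commanded when the call began, along the tool's axes at that moment; what a row does not reach only later rows make up. A row lasts 1/12 s, in which the tool goes at most 41.7 mm and 7.16 degrees, less where a joint would pass 70% of its speed; a pose out of reach is approached as far as the arm can. A call with a number of a shift or a turn outside -1 to 1 is refused whole. A call with a gripper value outside its range is refused whole. The fingers move at their own pace and stop on an object; "newtons" is the grip in N (left out, the last holds). Time passes only in rows, so rows that repeat a pose let the fingers close. It gives the time, the measured TCP pose, the force, the opening and the grip force at its end, in the units of the state.
- sense(): the state, without advancing time (a new reading comes with each control period).
- read_camera(name): name is "scene" or "top" or "wrist"; returns a dict with "color" (384x512x3 uint8, red, green, blue), "camera_matrix" (3x3 intrinsics, pixels), "R" (3x3) and "t" (3): a world point X has camera coordinates R X + t; the wrist camera has in their place "tool_from_camera" (4x4, takes a point from camera to tool coordinates, whose origin is the TCP and whose axes are the flange's). Camera axes: x right, y down, z forward; pixel columns grow to the right and rows downward; lengths in mm; the calibration is good to about 2 mm. A picture is of the moment at which its call begins: read the wrist's pose just before it. There is no depth.
- hand_in(): hands the job in; it is judged then, once.
The state is a dict: "time_s": time; "joints": joint angles; "dq": joint speeds; "joint_efforts": joint torques, N m; "eef_pos": TCP position; "orientation": TCP orientation; "contact_force": force on the tool from outside, world axes, zero at the start; "wrist_torque": the same for the moment, N m; "width": finger opening in mm; "gripper_force": force on a finger pad.
Only numpy, scipy, OpenCV 4.12 (cv2) and the standard library are available. Lean on these libraries where they do the work, as an engineer would, in place of code of your own. Each camera call takes 0.05 s, during which the arm holds its last target. There are 200 camera calls.

## Working session

There is one attempt and no reset: what is moved stays moved. The work goes in short steps, Python scripts to look and compute and a tool call to move; the robot and the scene stay as the last step left them, time stands still between calls to the robot, and variables do not carry over. Pictures are saved under pics/ and viewed, at most 10 in all, crops included, and the job is handed in when it is done.

Besides the shell and the picture viewer there is one more tool, called after "Call:" as name(argument=value, ...) on one line, values as JSON. arm_command: Moves the arm, as the interface text tells. Its arguments: {"type":"object","properties":{"plan":{"type":"string"},"newtons":{"type":"number"}},"required":["plan"]}

```bash
ls; mkdir -p pics; python3 - <<'E'
from plant import *
import cv2,numpy as np
s=sense();print(s)
ims=[]
for n in("scene","top"):
    r=read_camera(n);cv2.imwrite(f"pics/{n}0.png",r["color"][:,:,::-1]);print(n,r["camera_matrix"].tolist(),r["R"].tolist(),r["t"].tolist())
E
```

```text
pics
{'time_s': 0.0, 'joints': array([ 1.14516855e+00,  1.16456654e-01,  1.44226796e+00, -9.99111572e-06,
        1.58400138e+00, -3.77932369e-02]), 'dq': array([-0.00087696, -0.00095621, -0.00028019, -0.00056589, -0.00015522,
        0.00156398]), 'joint_efforts': array([ 5.48990156e-04, -7.21234918e+01, -6.22632337e+01,  7.79368076e-02,
        2.34837248e-02, -8.86619887e-05]), 'eef_pos': array([255.1950602 , 624.6744124 , 217.92328482]), 'orientation': array([ 1.92704244e-01,  9.81256721e-01, -5.52676914e-04, -1.25270897e-04]), 'contact_force': array([-1.06279199, -0.09111303, -0.04112987]), 'wrist_torque': array([ 0.03680726, -0.03833653, -0.03114016]), 'gripper_force': 0.0, 'width': 92.84174647251325}
scene [[407.89451835969845, 0.0, 257.41255208603945], [0.0, 407.89451835969845, 193.63855965452527], [0.0, 0.0, 1.0]] [[0.7067129530643956, -0.7074967659454463, -0.0022645413963204774], [-0.5153529164206417, -0.5125837360685005, -0.6867818322107808], [0.4847351581098078, 0.48652465476560625, -0.7268600874979086]] [-300.0143940558961, 420.7538335142695, 641.57498543782]
top [[375.72029273600344, 0.0, 257.84030891383225], [0.0, 375.72029273600344, 191.64953680680551], [0.0, 0.0, 1.0]] [[0.0010586851324255583, -0.999978365157251, -0.006492180159350101], [-0.991757738303084, -0.00021814000032181402, -0.12812704995781118], [0.12812286174505144, 0.00657431611434509, -0.9917365127219462]] [121.05122922938261, 580.1844061485288, 1037.7343073409145]
```

View pics/scene0.png

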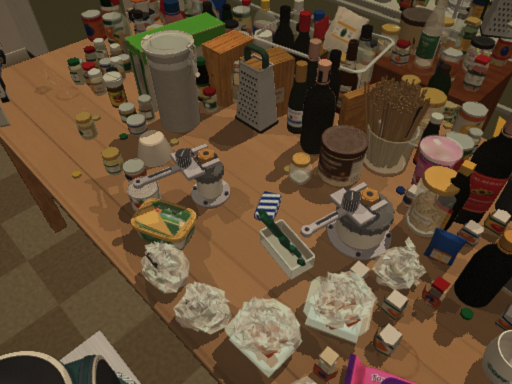

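View pics/top0.png

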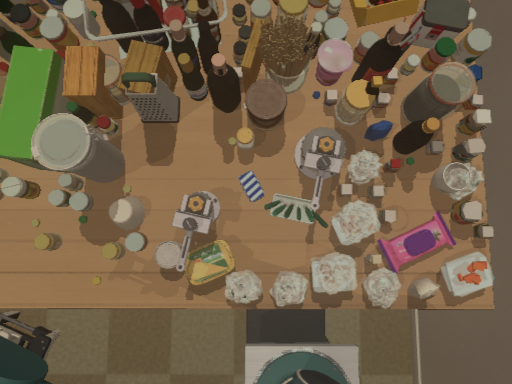

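The wide housing is on the right: nut near (327,145) in top and (369,195) in scene. The slim one is at (196,203) in top. I'll zoom in on the wide one.

```bash
python3 - <<'E'
import cv2,numpy as np
a=cv2.imread("pics/top0.png")[115:215,280:380];b=cv2.imread("pics/scene0.png")[165:265,300:400]
f=lambda i:cv2.resize(i,None,fx=4,fy=4,interpolation=cv2.INTER_CUBIC)
cv2.imwrite("pics/z0.png",np.hstack([f(a),f(b)]))
E
```

```text
(no output)
```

View pics/z0.png

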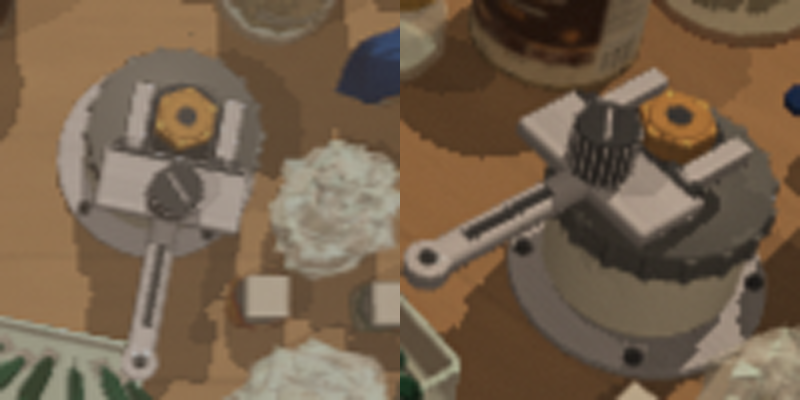

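Both views show the nut, the worm top with its white index line, and the handle's end round. I'll triangulate them.

```bash
cat > h.py <<'E'
import numpy as np,cv2
from plant import *
from scipy.spatial.transform import Rotation as Ro
def ray(r,p):
    d=r["R"].T@np.linalg.solve(r["camera_matrix"],[*p,1]);return -r["R"].T@r["t"],d/np.linalg.norm(d)
def plane(r,p,z):
    c,d=ray(r,p);return c+d*(z-c[2])/d[2]
def tri(rs,ps):
    A=0;b=0;L=[ray(r,p) for r,p in zip(rs,ps)]
    for c,d in L: M=np.eye(3)-np.outer(d,d);A=A+M;b=b+M@c
    X=np.linalg.solve(A,b);return X,[np.linalg.norm((np.eye(3)-np.outer(d,d))@(X-c)) for c,d in L]
def wrist():
    s=sense();r=read_camera("wrist");T=np.eye(4);T[:3,:3]=Ro.from_quat(s["orientation"]).as_matrix();T[:3,3]=s["eef_pos"]
    W=np.linalg.inv(T@np.array(r["tool_from_camera"]));r["R"]=W[:3,:3];r["t"]=W[:3,3];return s,r
E
python3 - <<'E'
from h import *
t=read_camera("top");s=read_camera("scene")
f=lambda x,y,ox,oy:((x+.5)/4-.5+ox,(y+.5)/4-.5+oy)
for n,a,b,z in(("nut",(187,117),(281,116),133),("worm",(175,190),(210,122),161),("end",(140,362),(30,258),131)):
    p=f(*a,280,115);q=f(*b,300,165)
    X,e=tri([t,s],[p,q]);print(n,X.round(1),np.round(e,1),plane(t,p,z).round(1),plane(s,q,z).round(1))
print(np.array(read_camera("wrist")["tool_from_camera"]).round(3).tolist())
E
```

```text
nut [695.  -60.5 136.1] [0.7 0.7] [695.3 -60.5 133. ] [698.6 -59.7 133. ]
worm [641.2 -47.8 162.5] [1.7 1.7] [640.3 -46.7 161. ] [644.  -48.2 161. ]
end [533.2 -27.  132.4] [0.7 0.7] [532.8 -26.7 131. ] [534.8 -26.8 131. ]
[[0.0, -0.96, -0.28, 77.878], [1.0, 0.0, 0.0, -0.42], [-0.0, -0.28, 0.96, -166.835], [0.0, 0.0, 0.0, 1.0]]
```

Call:
arm_command(plan="0 0 0 -0.7 -0.5 0 0;0 0 0 -0.7 -0.5 0 0;0 0 0 -0.7 -0.5 0 0;0 0 0 -0.7 -0.5 0 0;0 0 0 -0.7 -0.5 0 0;0 0 0 -0.7 -0.5 0 0;0 0 0 -0.7 -0.5 0 0;0 0 0 -0.7 -0.5 0 0")

```text
time_s: 0.92
eef_pos: [394.2, 404.7, 219.0]
orientation: [0.194, 0.981, 0.0, 0.0]
contact_force: [0.1, 0.2, -0.2]
width: 93.0
gripper_force: 0.0
```

Call:
arm_command(plan="0 0 0 -0.7 -0.5 0 0;0 0 0 -0.7 -0.5 0 0;0 0 0 -0.7 -0.5 0 0;0 0 0 -0.7 -0.5 0 0;0 0 0 -0.7 -0.5 0 0;0 0 0 -0.7 -0.5 0 0;0 0 0 -0.7 -0.5 0 0;0 0 0 -0.7 -0.5 0 0")

```text
time_s: 1.58
eef_pos: [531.5, 187.5, 218.3]
orientation: [0.194, 0.981, -0.0, -0.0]
contact_force: [-0.7, 0.2, 0.4]
width: 92.9
gripper_force: 0.0
```

Call:
arm_command(plan="0 0 1 -0.4 -0.5 0 0;0 0 1 -0.4 -0.5 0 0;0 0 1 -0.4 -0.5 0 0;0 0 1 -0.4 -0.5 0 0;0 0 1 -0.4 -0.5 0 0;0 0 1 -0.4 -0.5 0 0;0 0 1 -0.4 -0.5 0 0;0 0 1 -0.4 -0.5 0 0;0 0 1 -0.4 -0.5 0 0")

```text
time_s: 2.33
eef_pos: [585.0, 5.9, 218.6]
orientation: [0.552, 0.834, 0.0, -0.0]
contact_force: [-0.3, 0.3, -0.4]
width: 92.9
gripper_force: 0.0
```

```bash
cat >> h.py <<'E'
def to(P,yaw_y=None):
    "shift (0.3 m units) in tool axes and rz (45deg units, + clockwise) to bring the tool y to world yaw (deg)"
    s=sense();R=Ro.from_quat(s["orientation"]).as_matrix()
    y=np.degrees(np.arctan2(R[1,1],R[0,1]));print("pos",s["eef_pos"].round(1),"yawY",round(y,1),"F",s["contact_force"].round(1),"Tq",s["wrist_torque"].round(2),"w",round(s["width"],1))
    print("shift",(R.T@(np.array(P)-s["eef_pos"])/300).round(3), "" if yaw_y is None else round((y-yaw_y)/45,3))
E
python3 - <<'E'
from h import *
to([641,-48.5,218],20)
s,r=wrist();cv2.imwrite("pics/w1.png",r["color"][:,:,::-1])
for n,X in(("nut",[695.2,-60.5,133]),("worm",[641,-48.5,161]),("end",[533,-27,131])):
    p=r["camera_matrix"]@(r["R"]@X+r["t"]);print(n,p[:2]/p[2])
np.savez("w1.npz",K=r["camera_matrix"],R=r["R"],t=r["t"])
E
```

```text
pos [585.    5.9 218.6] yawY 23.0 F [-0.3  0.3 -0.4] Tq [-0.04  0.03 -0.01] w 92.9
shift [-0.24   0.101  0.002] 0.066
nut [331.45743666 293.21829284]
worm [291.4626792  281.65068185]
end [192.92521244 205.44123038]
```

View pics/w1.png

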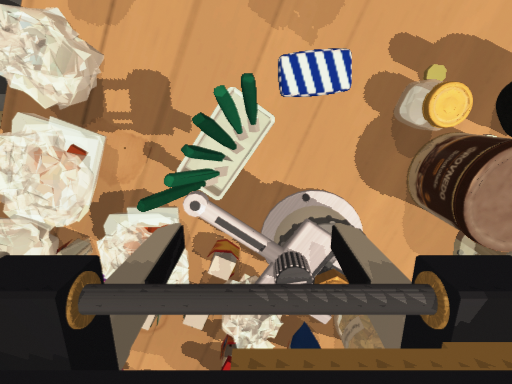

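Call:
arm_command(plan="0 0 0 -0.24 0.101 0 0;0 0 0 -0.24 0.101 0 0;0 0 0 -0.24 0.101 0.05 0;0 0 0 -0.24 0.101 0.16 0;0 0 0 -0.24 0.101 0.22 0;0 0 0 -0.24 0.101 0.26 0;0 0 0 -0.24 0.101 0.272 0;0 0 0 -0.24 0.101 0.272 0;0 0 0 -0.24 0.101 0.272 0")

```text
time_s: 3.13
eef_pos: [641.2, -50.1, 138.4]
orientation: [0.553, 0.833, 0.0, 0.001]
contact_force: [-0.2, -0.1, 0.6]
width: 93.2
gripper_force: 0.0
```

```bash
python3 - <<'E'
from h import *
to([641,-48.5,137],20)
s,r=wrist();t=read_camera("top");S=read_camera("scene")
f=lambda i,k:cv2.resize(i,None,fx=k,fy=k,interpolation=cv2.INTER_CUBIC)[:400,:400]
cv2.imwrite("pics/a2.png",np.hstack([f(r["color"][150:350,150:350],2),f(S["color"][150:250,300:400],4)])[:,:,::-1])
E
```

```text
pos [641.2 -50.1 138.4] yawY 22.8 F [-0.2 -0.1  0.6] Tq [-0.   -0.01  0.02] w 93.2
shift [0.005 0.001 0.005] 0.063
```

View pics/a2.png

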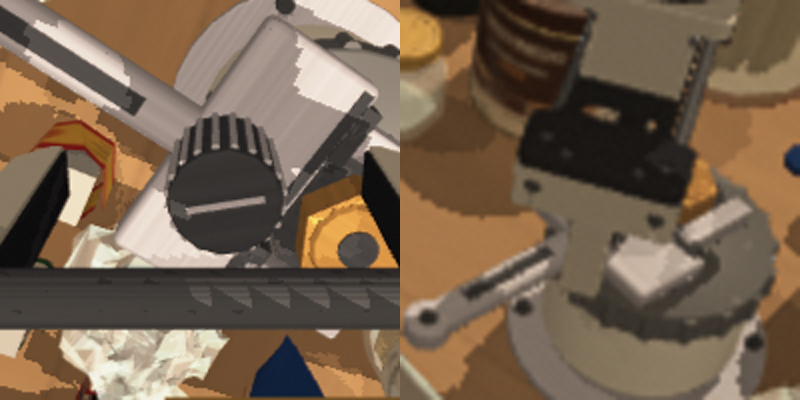

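The wheel is centred between the fingers: crop (225,200), with the fingers at about x 70 and 365. Its index line runs from (185,210) to (268,200). Next I close on it.

Call:
arm_command(plan="0 0 0 0 0 0.003 1;0 0 0 0 0 0.003 1;0 0 0 0 0 0.003 1;0 0 0 0 0 0.003 1;0 0 0 0 0 0.003 1;0 0 0 0 0 0.003 1;0 0 0 0 0 0.003 1;0 0 0 0 0 0.003 1;0 0 0 0 0 0.003 1;0 0 0 0 0 0.003 1", newtons=20)

```text
time_s: 4.12
eef_pos: [641.7, -50.9, 136.4]
orientation: [0.554, 0.833, 0.0, 0.001]
contact_force: [8.2, -1.1, -4.1]
width: 32.5
gripper_force: 20.0
```

```bash
python3 - <<'E'
from h import *
to([641,-48.5,137],20);print(sense()["joints"].round(3),sense()["gripper_force"])
E
```

```text
pos [641.7 -50.9 136.4] yawY 22.8 F [ 8.2 -1.1 -4.1] Tq [-0.18 -1.22 -0.06] w 32.5
shift [ 0.008  0.001 -0.002] 0.062
[-0.119  0.08   1.614 -0.     1.445 -0.516] 19.99978333711624
```

Call:
arm_command(plan="0 0 0.1 0 0.003 0 1;0 0 0.2 0 0.003 0 1;0 0 0.3 0 0.003 0 1;0 0 0.4 0 0.003 0 1;0 0 0.5 0 0.003 0 1;0 0 0.5 0 0.003 0 1;0 0 0.5 0 0.003 0 1")

```text
time_s: 4.7
eef_pos: [642.5, -50.3, 136.4]
orientation: [0.706, 0.709, 0.001, 0.001]
contact_force: [8.5, -0.3, -2.3]
width: 32.8
gripper_force: 20.0
```

```bash
cat > lk.py <<'E'
from h import *
import sys
to([641,-48.5,137],20)
s,r=wrist();t=read_camera("top")
im=cv2.resize(r["color"][120:320,130:380],None,fx=2,fy=2,interpolation=cv2.INTER_CUBIC)
cv2.imwrite(f"pics/{sys.argv[1]}.png",im[:,:,::-1])
E
python3 lk.py b1
```

```text
pos [642.5 -50.3 136.4] yawY 0.2 F [ 8.5 -0.3 -2.3] Tq [-0.16 -1.33  0.02] w 32.8
shift [ 0.006 -0.005 -0.002] -0.439
```

View pics/b1.png

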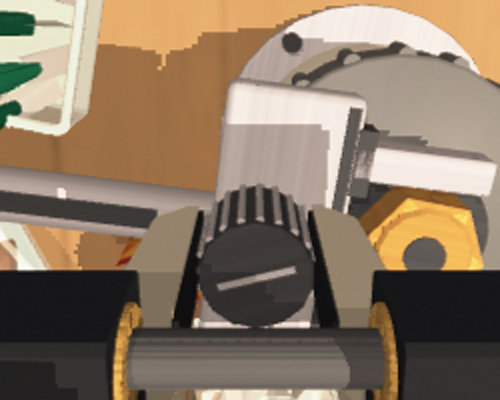

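Call:
arm_command(plan="0 0 0.1 0 0.002 0 1;0 0 0.2 0 0.003 0 1;0 0 0.3 0 0.003 0 1;0 0 0.4 0 0.003 0 1;0 0 0.5 0 0.003 0 1", newtons=30)

```text
time_s: 5.22
eef_pos: [643.3, -49.9, 136.4]
orientation: [0.831, 0.556, 0.001, 0.0]
contact_force: [8.8, 4.9, -1.2]
width: 32.5
gripper_force: 30.0
```

```bash
cat > ln.py <<'E'
from h import *
import sys
def wheel(tag):
    "index line of the wheel: yaw (deg) in the world, on the plane z=161"
    s,r=wrist();c=r["color"]
    cv2.imwrite(f"pics/{tag}.png",c[:,:,::-1])
    p=r["camera_matrix"]@(r["R"]@np.array([s["eef_pos"][0],s["eef_pos"][1],161])+r["t"]);u,v=(p[:2]/p[2]).round().astype(int)
    g=cv2.cvtColor(c,cv2.COLOR_RGB2GRAY);m=np.zeros_like(g);cv2.ellipse(m,(int(u),int(v)),(25,22),0,0,360,255,-1)
    rod=g>95
    m=((m>0)&rod).astype(np.uint8)
    n,L,st,ce=cv2.connectedComponentsWithStats(m)
    for k in range(1,n):
        if st[k,4]<25: continue
        P=np.argwhere(L==k)[:,::-1]
        Q=np.array([plane(r,q,161)[:2] for q in P]);q0=Q.mean(0);w,V=np.linalg.eigh(np.cov((Q-q0).T))
        print("comp",st[k].tolist(),"yaw",round(np.degrees(np.arctan2(V[1,1],V[0,1]))%180,1),"len/wid",(4*np.sqrt(w)).round(1))
    print("centre px",u,v)
to([641,-48.5,137],20);wheel(sys.argv[1])
E
python3 ln.py b2
```

```text
pos [643.3 -49.9 136.4] yawY -22.4 F [ 8.8  4.9 -1.2] Tq [ 0.68 -1.38  0.3 ] w 32.5
shift [ 0.001 -0.009 -0.002] -0.943
comp [239, 253, 39, 12, 126] yaw 172.5 len/wid [ 2.3 25.5]
centre px 258 254
```

Call:
arm_command(plan="0 0 0.07 0 0 0 1;0 0 0.14 0 0 0 1;0 0 0.2 0 0 0 1;0 0 0.2 0 0 0 1")

```text
time_s: 5.6
eef_pos: [643.5, -49.4, 136.5]
orientation: [0.872, 0.49, 0.001, 0.0]
contact_force: [7.4, 6.1, -1.3]
width: 32.3
gripper_force: 30.0
```

```bash
python3 ln.py b3
```

```text
pos [643.5 -49.4 136.5] yawY -31.4 F [ 7.4  6.1 -1.3] Tq [ 0.89 -1.35  0.48] w 32.3
shift [-0.002 -0.009 -0.002] -1.141
comp [239, 251, 38, 13, 123] yaw 165.9 len/wid [ 2.2 25.3]
centre px 257 254
```

```bash
python3 -c "
import cv2;cv2.imwrite('pics/b3c.png',cv2.resize(cv2.imread('pics/b3.png')[100:340,100:420],None,fx=2,fy=2,interpolation=cv2.INTER_CUBIC))"
```

```text
(no output)
```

View pics/b3c.png

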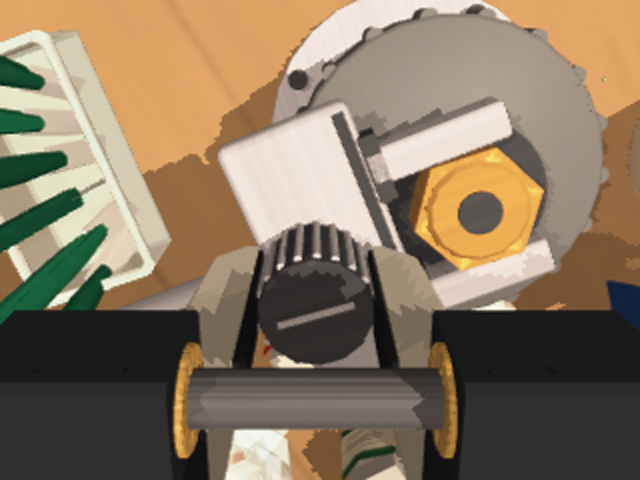

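Call:
arm_command(plan="0 0 0.07 0 0 0 1;0 0 0.14 0 0 0 1;0 0 0.2 0 0 0 1;0 0 0.2 0 0 0 1")

```text
time_s: 5.98
eef_pos: [642.7, -49.3, 136.5]
orientation: [0.908, 0.42, 0.001, -0.001]
contact_force: [0.5, 5.4, 2.6]
width: 32.6
gripper_force: 30.0
```

```bash
python3 ln.py b4
```

```text
pos [642.7 -49.3 136.5] yawY -40.3 F [0.5 5.4 2.6] Tq [0.99 0.   0.37] w 32.6
shift [-0.002 -0.006 -0.002] -1.341
comp [239, 246, 37, 17, 124] yaw 164.1 len/wid [ 2.2 25.6]
centre px 257 254
```

The index line stopped at about −15° while the fingers slipped 7° past it, so the wheel is at its stop. I'll release, lift, and turn the tool for the handle.

Call:
arm_command(plan="0 0 0 0 0 0 0;0 0 0 0 0 0 0;0 0 0 0 0 0 0;0 0 0 0 0 0 0;0 0 0 0 0 -0.1 0;0 0 0 0 0 -0.22 0;0 0 0 0 0 -0.3 0;0 0 0 0 0 -0.3 0")

```text
time_s: 6.7
eef_pos: [643.9, -50.5, 232.4]
orientation: [0.907, 0.421, 0.003, 0.002]
contact_force: [0.4, -0.3, 1.0]
width: 81.2
gripper_force: 0.0
```

Call:
arm_command(plan="0 0 0.15 0 0 0 0;0 0 0.3 0.05 0.05 0 0;0 0 0.45 0.1 0.1 0 0;0 0 0.6 0.1 0.2 0 0;0 0 0.75 -0.2 0.2 0 0;0 0 0.9 -0.2 0.2 0 0;0 0 1 -0.2 0.2 0 0;0 0 1 -0.2 0.2 0 0")

```text
time_s: 7.37
eef_pos: [648.6, -136.7, 225.8]
orientation: [0.999, 0.038, -0.0, 0.0]
contact_force: [0.6, 0.2, 0.5]
width: 93.4
gripper_force: 0.0
```

```bash
python3 - <<'E'
from h import *
to([641,-48.5,137],-101.7);print(sense()["joints"].round(2))
s,r=wrist()
t=read_camera("top");S=read_camera("scene")
f=lambda i,k:cv2.resize(i,None,fx=k,fy=k,interpolation=cv2.INTER_CUBIC)
w=r["color"];cv2.imwrite("pics/c1w.png",w[:,:,::-1]);cv2.imwrite("pics/c1t.png",t["color"][:,:,::-1]);cv2.imwrite("pics/c1s.png",S["color"][:,:,::-1])
cv2.imwrite("pics/c1.png",np.vstack([np.hstack([f(t["color"][125:215,280:380],4),f(S["color"][160:250,300:400],4)])[:240*2],f(w[:220],800/512)[:230]])[:600,:,::-1])
np.savez("c1.npz",R=r["R"],t=r["t"],K=r["camera_matrix"])
E
```

```text
pos [ 648.6 -136.7  225.8] yawY -85.6 F [0.6 0.2 0.5] Tq [0.03 0.13 0.02] w 93.4
shift [-0.002 -0.295  0.296] 0.358
[-0.25  0.09  1.46 -0.    1.59  1.25]
```

View pics/c1.png

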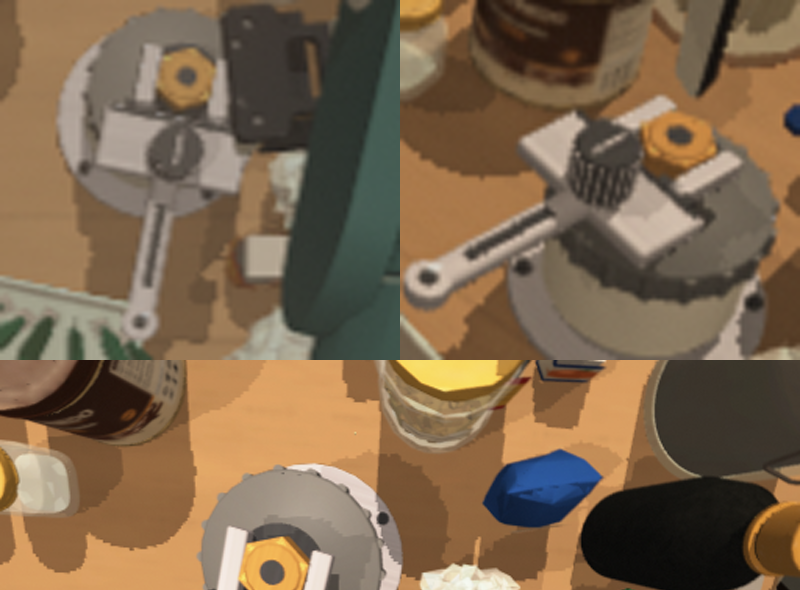

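Handle end in top is at (314.6,205.4), unmoved since the start, and the jaws now hug the nut. I'll go to the handle point.

Call:
arm_command(plan="0 0 0.1 -0.1 -0.13 0 0;0 0 0.2 -0.2 -0.26 0 0;0 0 0.3 -0.29 -0.376 0 0;0 0 0.358 -0.291 -0.376 0 0;0 0 0.358 -0.291 -0.376 0.1 0;0 0 0.358 -0.291 -0.376 0.2 0;0 0 0.358 -0.291 -0.376 0.3 0.3;0 0 0.358 -0.291 -0.376 0.36 0.4;0 0 0.358 -0.291 -0.376 0.38 0.4;0 0 0.358 -0.291 -0.376 0.38 0.4;0 0 0.358 -0.291 -0.376 0.38 0.4")

```text
time_s: 8.43
eef_pos: [553.8, -29.1, 113.2]
orientation: [0.995, -0.098, 0.0, -0.0]
contact_force: [0.3, 0.7, 0.3]
width: 64.2
gripper_force: 0.0
```

```bash
python3 - <<'E'
from h import *
to([553.2,-31.1,110],-101.7);print(sense()["joints"].round(2))
s,r=wrist();S=read_camera("scene")
f=lambda i,k:cv2.resize(i,None,fx=k,fy=k,interpolation=cv2.INTER_CUBIC)
cv2.imwrite("pics/d1.png",np.hstack([f(r["color"][100:300,160:360],2),f(S["color"][170:270,270:370],4)])[:,:,::-1])
E
```

```text
pos [553.8 -29.1 113.2] yawY -101.2 F [0.3 0.7 0.3] Tq [ 0.02  0.18 -0.03] w 64.2
shift [-0.001  0.007  0.011] 0.01
[-0.1  -0.1   1.83  0.    1.41  1.67]
```

View pics/d1.png

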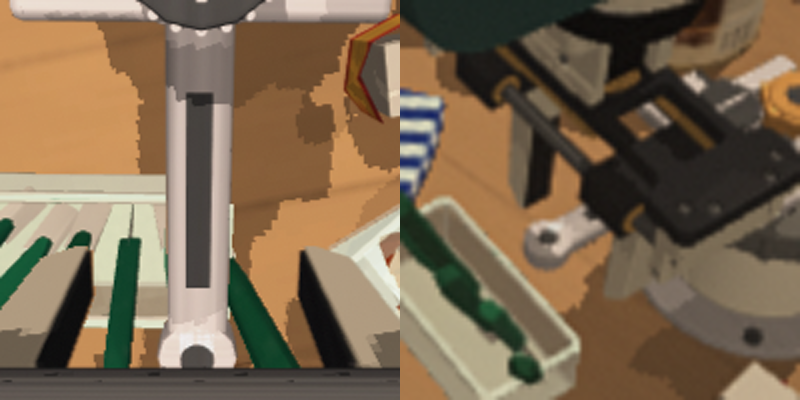

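The handle lies between the fingers at crop x≈200, with the fingers at 90 and 303, parallel to the pads. I'll close on it.

Call:
arm_command(plan="0 0 0.01 0 0.006 0.01 1;0 0 0.01 0 0.006 0.01 1;0 0 0.01 0 0.006 0.01 1;0 0 0.01 0 0.006 0.01 1;0 0 0.01 0 0.006 0.01 1;0 0 0.01 0 0.006 0.01 1;0 0 0.01 0 0.006 0.01 1;0 0 0.01 0 0.006 0.01 1", newtons=10)

```text
time_s: 9.2
eef_pos: [552.9, -31.3, 109.3]
orientation: [0.995, -0.103, 0.0, -0.0]
contact_force: [0.0, 0.8, 0.7]
width: 18.0
gripper_force: 10.0
```

```bash
python3 - <<'E'
from h import *
to([553.2,-31.1,110],-101.7);s=sense();print(s["gripper_force"])
R=Ro.from_quat(s["orientation"]).as_matrix();C=np.array([695.2,-60.5,s["eef_pos"][2]])
for a in (4.5,9,13.5,18,22.5,27,31.5,36,40.5,45):
    P=C+Ro.from_rotvec([0,0,-np.radians(a)]).apply(s["eef_pos"]-C);print(a,a/45,(R.T@(P-s["eef_pos"])/300).round(3))
E
```

```text
pos [552.9 -31.3 109.3] yawY -101.8 F [0.  0.8 0.7] Tq [0.25 0.23 0.12] w 18.0
shift [ 0.001 -0.001 -0.002] -0.002
10.005142539739609
4.5 0.1 [ 0.001 -0.038  0.   ]
9 0.2 [ 0.006 -0.076  0.   ]
13.5 0.3 [ 0.013 -0.113  0.   ]
18 0.4 [ 0.023 -0.15   0.   ]
22.5 0.5 [ 0.036 -0.185  0.   ]
27 0.6 [ 0.052 -0.22   0.   ]
31.5 0.7 [ 0.071 -0.253  0.   ]
36 0.8 [ 0.092 -0.285  0.   ]
40.5 0.9 [ 0.115 -0.315  0.   ]
45 1.0 [ 0.141 -0.343  0.   ]
```

Width is 18.0 mm, as the bar should be. I'll swing the first half.

Call:
arm_command(plan="0 0 0.1 0.001 -0.038 0 1;0 0 0.2 0.006 -0.076 0 1;0 0 0.3 0.013 -0.113 0 1;0 0 0.4 0.023 -0.15 0 1;0 0 0.5 0.036 -0.185 0 1;0 0 0.5 0.036 -0.185 0 1;0 0 0.5 0.036 -0.185 0 1")

```text
time_s: 9.78
eef_pos: [574.6, 21.7, 109.2]
orientation: [0.956, -0.294, -0.001, -0.0]
contact_force: [-6.8, 5.0, 4.1]
width: 17.7
gripper_force: 10.0
```

```bash
python3 - <<'E'
from h import *
C=np.array([695.2,-60.5,109.3]);s=sense();d=s["eef_pos"]-C
print("handle yaw",np.degrees(np.arctan2(d[1],-d[0])),np.linalg.norm(d[:2]),s["joints"].round(2))
to(C+Ro.from_rotvec([0,0,-np.radians(22.5)]).apply(d),-146.8)
R=Ro.from_quat(s["orientation"]).as_matrix()
for a in (4.5,9,13.5,18,22.5,23):
    P=C+Ro.from_rotvec([0,0,-np.radians(a)]).apply(d);print(a/45,(R.T@(P-s["eef_pos"])/300).round(3))
r=read_camera("scene");cv2.imwrite("pics/e1.png",r["color"][:,:,::-1])
E
```

```text
handle yaw 34.29112241143898 145.98005460687216 [-0.01 -0.05  1.79  0.    1.4   2.16]
pos [574.6  21.7 109.2] yawY -124.3 F [-6.8  5.   4.1] Tq [0.92 1.08 0.1 ] w 17.7
shift [ 0.037 -0.186 -0.   ] 0.501
0.1 [ 0.002 -0.038  0.   ]
0.2 [ 0.006 -0.076  0.   ]
0.3 [ 0.014 -0.114  0.   ]
0.4 [ 0.024 -0.15  -0.   ]
0.5 [ 0.037 -0.186 -0.   ]
0.5111111111111111 [ 0.039 -0.19  -0.   ]
```

Call:
arm_command(plan="0 0 0.1 0.001 -0.038 0 1;0 0 0.2 0.005 -0.076 0 1;0 0 0.3 0.012 -0.114 0 1;0 0 0.4 0.021 -0.15 0 1;0 0 0.5 0.034 -0.186 0 1;0 0 0.5 0.034 -0.186 0 1;0 0 0.5 0.034 -0.186 0 1;0 0 0.5 0.034 -0.186 0 1")

```text
time_s: 10.5
eef_pos: [614.4, 62.1, 109.2]
orientation: [0.88, -0.475, -0.001, -0.0]
contact_force: [-3.2, 7.1, 3.0]
width: 17.8
gripper_force: 10.0
```

```bash
python3 - <<'E'
from h import *
C=np.array([695.2,-60.5,109.3]);s=sense();d=s["eef_pos"]-C
print("handle yaw",np.degrees(np.arctan2(d[1],-d[0])),np.linalg.norm(d[:2]),s["joints"].round(2));to(C)
E
```

```text
handle yaw 56.633891966212154 146.82850164965265 [0.06 0.04 1.7  0.   1.4  2.62]
pos [614.4  62.1 109.2] yawY -146.7 F [-3.2  7.1  3. ] Tq [1.32 0.79 0.1 ] w 17.8
shift [ 0.489 -0.001 -0.001]
```

Swung 45°. I'll open partway (the neighbouring things are low), lift clear, and check.

Call:
arm_command(plan="0 0 0 0 0 0 0.4;0 0 0 0 0 0 0.4;0 0 0 0 0 0 0.4;0 0 0 0 0 0 0.4;0 0 0 0 0 -0.1 0.4;0 0 0 0 0 -0.22 0.4;0 0 0 0 0 -0.35 0.4;0 0 0 0 0 -0.48 0.4;0 0 0 -0.2 0 -0.5 0.4;0 0 0 -0.4 0 -0.5 0.4;0 0 0 -0.4 0 -0.5 0.4;0 0 0 -0.4 0 -0.5 0.4")

```text
time_s: 11.5
eef_pos: [546.4, 165.3, 260.1]
orientation: [0.88, -0.474, 0.0, -0.001]
contact_force: [0.0, 0.6, 0.5]
width: 55.8
gripper_force: 0.0
```

```bash
python3 - <<'E'
from h import *
to([553,-31,110]);S=read_camera("scene");t=read_camera("top");s,r=wrist()
f=lambda i,k:cv2.resize(i,None,fx=k,fy=k,interpolation=cv2.INTER_CUBIC)
cv2.imwrite("pics/f1.png",np.vstack([np.hstack([f(S["color"][150:250,300:400],3),f(t["color"][115:215,270:370],3)]),f(r["color"][:300],1.0)[:, :512].repeat(1,0)[:, :].copy() if 0 else cv2.resize(r["color"][:250],(600,293))])[:,:,::-1])
E
```

```text
pos [546.4 165.3 260.1] yawY -146.6 F [0.  0.6 0.5] Tq [ 0.09  0.16 -0.03] w 55.8
shift [0.559 0.343 0.499]
```

View pics/f1.png

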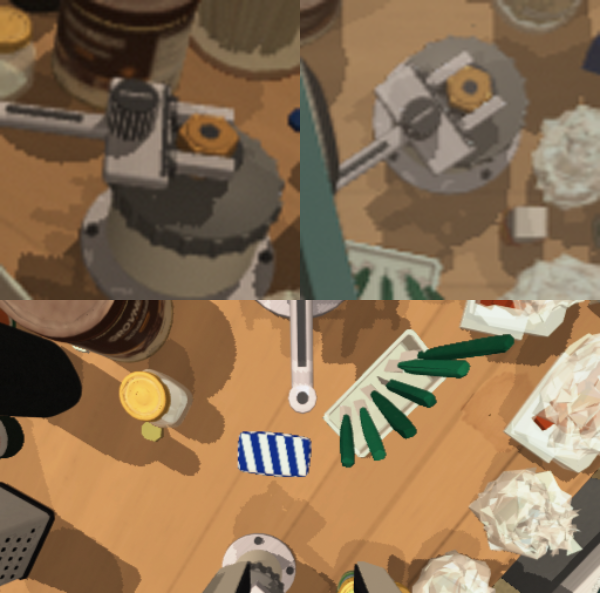

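```bash
python3 - <<'E'
from h import *
s,r=wrist();P=plane(r,(257.7,83.6),131);d=P-[695.2,-60.5,131];print(P.round(1),np.hypot(*d[:2]),"turned",np.degrees(np.arctan2(d[1],-d[0]))-11.6)
E
```

```text
[603.7  76.7 131. ] 164.9364135825817 turned 44.70128158053654
```

```bash
python3 -c "
from plant import *
print(hand_in())"
```

```text
the job is handed in; nothing more can be done
None
```

I rolled the wide housing's worm wheel clockwise until it stopped at the nut, then swung the handle clockwise. The spanner measured 44.7° of turn afterwards. I let go, left the slim housing's spanner alone, and handed the job in at about 12 s; `hand_in()` returned no verdict.

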